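Stand the white tasting plate in the wire rack's free gap

ROBOT

A 7-joint arm with a two-finger parallel gripper is mounted at the origin on a cart in front of the work surface, level with it; the furniture and walls round the work are solid. World frame = base frame: x ahead of the robot, y to its left, z up, the work surface at z = 0. Lengths are in m, angles in rad, forces in N, time in s.
With the tool pointing down it reaches from about 0.375 to 0.925 m from the base axis. Payload 3.1 kg.
Tool frame: the origin (TCP) lies between the finger pads; the fingertips stand 19 mm ahead of it and the grasp point (between the pads) is the TCP; z points along the fingers, y is the direction in which the jaws open and shut (so a half turn about z gives the same grasp; the last joint's range is limited). The gripper opens to 85 mm and grips with 20 to 120 N. Pads are 22 mm wide; open, the fingers measure 114 mm over their backs; the gripper's body (76 mm by 85 mm) begins 54 mm behind the grasp point. The pads swing forward as they close: fully open they stand 13 mm farther back than shut.
Start: joints at [1.145, 0.383, 0.044, 1.598, -0.018, 1.161, -0.05], TCP at [0.209, -0.615, 0.228] pointing down, gripper open.
Joint ranges: [-2.61, 2.61], [-0.41, 2.15], [-1.48, 1.57], [0, 2.5], [-1.57, 4.71], [0.05, 1.97], [-2.85, 2.85]. Speed limits (rad/s): [2.79, 2.79, 3.14, 3.14, 3.14, 3.14, 3.14].

INTERFACE

Orientations are given as a unit quaternion [x, y, z, w].
In Python, from bench import move_ptp, movel, move_j, move_gripper, pause, inverse_kinematics, read_camera, camera_params, MotionError, sign_off, look_for, tip_of, read_time_s, read_qpos, read_joint_vel, read_effort, read_eef_pos, read_tcp_rot, read_ft_force, read_ft_torque, read_finger_gap gives the robot as it stands. Calls block until the motion is done:
- move_ptp(position, orientation): joint-space move of the TCP to a pose.
- movel(position, orientation=None, speed=0.15): straight line of the TCP; orientation=None keeps the orientation; speed is the mean speed in m/s.
- move_j(angles): joint-space move.
- move_gripper(opening, effort=None): finger opening in m; effort is the grip in N (None keeps the last); returns when the fingers have stopped.
- pause(seconds).
- inverse_kinematics(position, orientation): joint angles nearest the present ones, or None.
- read_camera(name): name is "scene" or "top" or "wrist"; returns the picture (384x512x3 uint8, red, green, blue); there is no depth.
- camera_params(name): a dict with "K" (3x3 intrinsics, pixels), "camera_from_world" (4x4, takes a point from world to camera coordinates). Camera axes: x right, y down, z forward; pixel columns grow to the right and rows downward; lengths in m; the calibration is good to about 2 mm. A picture is of the moment at which its call begins: read the wrist's pose just before it. camera_params takes no time and is no camera call; for the wrist camera it gives the pose at the moment of the call.
A pose or a line that the arm cannot do raises MotionError and nothing moves.
- sign_off(): hands the job in, once; it reports no verdict.
Trained networks look in the newest picture that a camera, given by its name, has taken for a name from the list of things; names that differ only in an ending like _2 or _b are one class to them, and where a whole thing is asked for, a point or a joint stands for the part that bears it (a point fixed in the world has none). Each returns a list of dicts, best first, with "confidence" (0 to 1); they miss things now and then, are a little off and sometimes report something else, mostly with a low value. They report only what shows in the picture. A call takes as long as a camera call.
- look_for(camera, name): "at" ([column, row] in pixels, amid what is visible of it).
- tip_of(camera, name): "at" ([column, row] in pixels: a listed point, or the origin of a listed thing).
Readings, each from a call of its own:
- read_time_s(): time.
- read_qpos(): joint angles.
- read_joint_vel(): joint speeds.
- read_effort(): joint torques, N m.
- read_eef_pos(): TCP position.
- read_tcp_rot(): TCP orientation.
- read_ft_force(): force on the tool from outside, world axes, zero at the start.
- read_ft_torque(): the same for the moment, N m.
- read_finger_gap(): finger opening in m.
Only numpy, scipy, OpenCV 4.12 (cv2) and the standard library are available. Lean on these libraries where they do the work, as an engineer would, in place of code of your own. Each camera call takes 0.05 s, during which the arm holds its last target.

TASK

Put the dry white tasting plate away: take it out of the sloping wooden draining stand and stand it upright between the tines of the free gap of the black wire rack, where a cork pad lies below. Lower it until it rests on the rack's rails before you let go; leave the dark wooden plate in the stand and the white plate that is already in the rack where they are.

Things in the scene. Friction and masses are not known exactly. Their poses are not given: they have to be found in the camera images.
- white_plate_c (a point): Centre of the plate to move: flat white ceramic disc, 140 mm across, 10 mm thick, thin grey ring on its faces, 0.3 kg. z axis = disc axis (normal to the faces). At the start it stands on edge in a slot of the wooden stand, leaning about 17 degrees sideways, top edge 147 mm above the worktop. The top 45 mm of it are clear of the stand: pinch it there across its thickness.
- wood_plate_c (a point): Centre of the dark wooden plate, same size as the white one, leaning in the other slot of the wooden stand, 85 mm from it; leave it there. z axis = disc axis. The fixed stand (base 116 by 190 mm) is built like the wire rack but of light 8 mm dowels, its tines sloping 7 degrees, their tops 100 mm above the worktop. Either plate may be in either slot.
- racked_plate_c (a point): Centre of a second white plate, same as the one to move, already standing in one of the two gaps of the wire rack. To be left there. z axis as for the white plate.
- free_gap (a point): Where a plate's centre lies when seated in the rack's free gap: 82 mm above the worktop, above the cork pad (60x30x3 mm) that marks this gap. z up; y runs across the gap, tine to tine (a seated plate's axis lies along y); x along the gap. A fixed bean jar 0.3 m tall stands behind, between stand and rack, 0.54 m ahead of the robot, an espresso machine at the far left: pass on the robot's side of them.
- wire_rack: Fixed black rack, origin mid-underside, z up. Base 116 (x) by 190 (y) mm. Rails along y, 22 mm up, at x = -42 and +42 mm, carry the plates' rims. Two gaps, centred at y = -42.5 and +42.5 mm; at each, a pair of 6 mm wire tines stands on each rail, 18 mm clear between them up to 77 mm height, flaring to 38 mm clear at their tops, 100 mm above the worktop.

How it is judged:
At the end, for the whole second after the job is handed in: The white plate rests in the free gap, at rest: its centre within 12 mm along the gap, 16 mm across it and 10 mm in height of the seated position, its axis within 13 degrees of the gap's cross direction (x of white_plate_c in the frame of free_gap between -0.012 and 0.012 m and y of white_plate_c in the frame of free_gap between -0.016 and 0.016 m and z of white_plate_c in the frame of free_gap between -0.01 and 0.01 m and angle between the z axis of white_plate_c and the y axis of free_gap, either way round below 0.23 rad and linear speed of white_plate below 0.02 m/s); the robot touches nothing.
It fails at once if the white plate is let go above the free gap, more than 20 mm before it is down (contact force between the fingers and white_plate below 0.1 N and horizontal distance between white_plate_c and free_gap below 0.06 m and z of white_plate_c in the frame of free_gap above 0.02 m).
It fails at once if the wooden plate is moved by more than 25 mm (distance of wood_plate_c from where it was at the start of the episode above 0.025 m).
It fails at once if the plate already in the rack is moved by more than 25 mm (distance of racked_plate_c from where it was at the start of the episode above 0.025 m).
It also fails if it takes over 48 s, if anything falls off the work surface, if the arm or the gripper's body presses on something with over 40 N, if the wrist force passes 120 N, or if a joint passes its speed limit or range.

## Working session

There is one attempt and no reset: what is moved stays moved. The work goes in short steps, each a Python script; the robot and the scene stay as the last script left them, time stands still between calls to the robot, and variables do not carry over. Pictures are saved under pics/ and viewed, and the job is handed in when it is done.

```bash
mkdir -p pics; ls
python3 - <<'E'
from bench import *
import cv2
print(read_time_s(), read_eef_pos(), read_tcp_rot(), read_finger_gap())
for n in ["scene","top","wrist"]:
    im=read_camera(n); cv2.imwrite(f"pics/{n}0.png",im[:,:,::-1])
    p=camera_params(n); print(n,p["K"],p["camera_from_world"])
    for o in ["white_plate_c","wood_plate_c","racked_plate_c","free_gap","wire_rack"]:
        print(o,[(d["at"],round(d["confidence"],2)) for d in tip_of(n,o)[:3]])
print(read_time_s())
E
```

```text
pics
0.0 [ 0.20895764 -0.61447427  0.22615039] [ 9.86591582e-01  1.63203074e-01 -2.72608423e-04 -1.31656527e-03] 0.08562407827146415
scene [[416.70520301   0.         255.91294273]
 [  0.         416.70520301 190.59842788]
 [  0.           0.           1.        ]] [[-0.80294234 -0.59592829 -0.01237268  0.3093678 ]
 [-0.27561421  0.38960246 -0.8787757   0.22683474]
 [ 0.52850772 -0.70219612 -0.47707462  0.60850202]
 [ 0.          0.          0.          1.        ]]
white_plate_c [([306.7, 154.9], 0.57)]
wood_plate_c [([283.1, 164.8], 0.61)]
racked_plate_c [([210.9, 224.3], 0.61), ([307.1, 156.6], 0.34)]
free_gap []
wire_rack [([193.8, 267.2], 0.79)]
top [[396.89872922   0.         255.9115685 ]
 [  0.         396.89872922 185.57735717]
 [  0.           0.           1.        ]] [[ 0.00197843 -0.99995232  0.00956302 -0.06729034]
 [-0.99610105 -0.00281406 -0.08817468  0.45978197]
 [ 0.08819739 -0.00935128 -0.99605912  1.00932375]
 [ 0.          0.          0.          1.        ]]
white_plate_c [([354.8, 188.7], 0.65)]
wood_plate_c [([324.6, 175.6], 0.85)]
racked_plate_c [([208.8, 191.0], 0.59)]
free_gap [([173.7, 183.1], 0.75)]
wire_rack [([193.2, 192.1], 0.56)]
wrist [[278.70187753   0.         258.76507858]
 [  0.         278.70187753 192.56736218]
 [  0.           0.           1.        ]] [[ 3.22002464e-01 -9.46738735e-01 -4.24785811e-04 -6.50498321e-01]
 [-9.03364026e-01 -3.07384156e-01  2.99079284e-01 -4.01763704e-02]
 [-2.83280515e-01 -9.59205301e-02 -9.54228171e-01  3.80060561e-01]
 [ 0.00000000e+00  0.00000000e+00  0.00000000e+00  1.00000000e+00]]
white_plate_c []
wood_plate_c []
racked_plate_c []
free_gap []
wire_rack []
0.9
```

Run:
```python
import cv2
a=cv2.imread("pics/scene0.png")
cv2.imwrite("pics/scene0b.png",cv2.resize(a[80:330,120:400],None,fx=2.4,fy=2.4,interpolation=cv2.INTER_CUBIC))
a=cv2.imread("pics/top0.png")
cv2.imwrite("pics/top0b.png",cv2.resize(a[120:260,130:400],None,fx=2.9,fy=2.9,interpolation=cv2.INTER_CUBIC))
```

```text
(no output)
```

View pics/scene0.png

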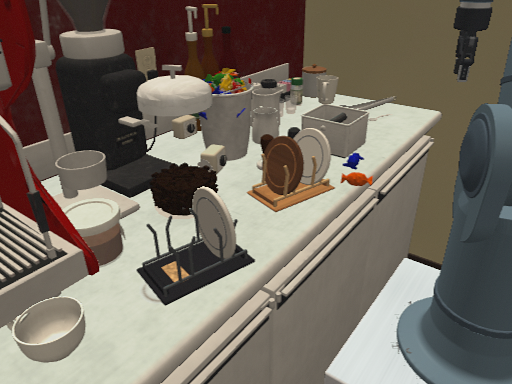

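View pics/scene0b.png

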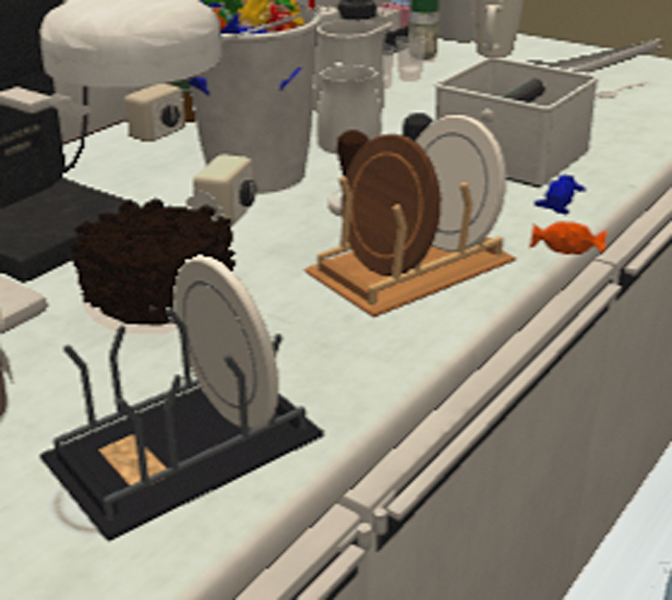

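View pics/top0b.png

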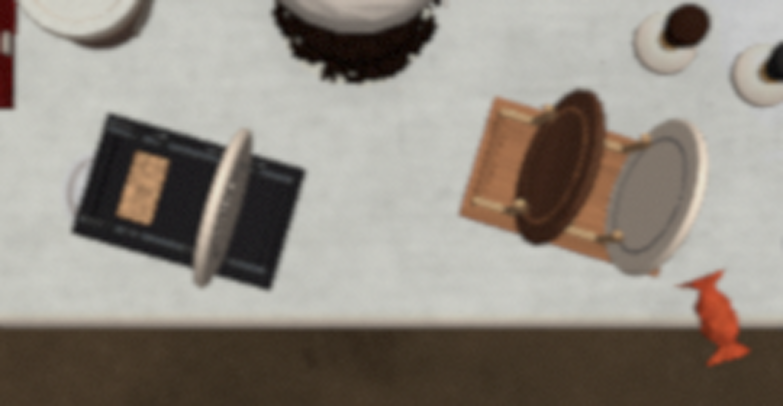

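View pics/top0.png

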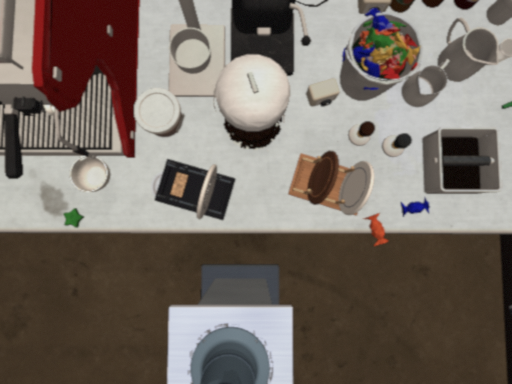

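The top view shows the black rack on the left, centred near (193,191). The cork pad is in its left gap near (178,184) and the racked plate near (208,191). The stand is on the right, with the wooden plate at (323,176) and the target white plate at (356,188) leaning right. Next I'll triangulate them.

```bash
cat > h.py <<'E'
import numpy as np, cv2
from bench import *
def cam(n):
    p=camera_params(n); return np.array(p["K"]),np.array(p["camera_from_world"])
def ray(c,uv):
    K,T=c; d=np.linalg.solve(K,[uv[0],uv[1],1.]); R=T[:3,:3]
    return -R.T@T[:3,3], R.T@d/np.linalg.norm(d)
def atz(c,uv,z):
    o,d=ray(c,uv); return o+d*(z-o[2])/d[2]
def tri(obs):
    A=np.zeros((3,3));b=np.zeros(3)
    for c,uv in obs:
        o,d=ray(c,uv);P=np.eye(3)-np.outer(d,d);A+=P;b+=P@o
    x=np.linalg.solve(A,b)
    return x,[round(float(np.linalg.norm(np.cross(x-ray(c,uv)[0],ray(c,uv)[1]))),4) for c,uv in obs]
def proj(c,X):
    K,T=c; X=np.atleast_2d(X); q=(X@T[:3,:3].T+T[:3,3])@K.T; return q[:,:2]/q[:,2:]
E
python3 - <<'E'
from h import *
np.set_printoptions(precision=4,suppress=True)
s,t=cam("scene"),cam("top")
print("white",tri([(s,[306.7,154.9]),(t,[354.8,188.7])]))
print("wood",tri([(s,[283.1,164.8]),(t,[324.6,175.6])]))
print("racked",tri([(s,[210.9,224.3]),(t,[208.8,191])]))
print("rack",tri([(s,[193.8,267.2]),(t,[193.2,192.1])]))
print("gap top z82",atz(t,[173.7,183.1],.082))
f=lambda x,y:(130+x/2.9,120+y/2.9)
for n,uv in dict(rA=(110,113),rB=(305,170),rC=(270,290),rD=(72,232),sA=(497,97),sD=(460,213),sC=(658,275)).items():
    print(n,atz(t,f(*uv),0.008))
g=lambda x,y:(120+x/2.4,80+y/2.4)
print('scene rack corners')
for uv in [(40,457),(110,530),(322,433)]: print(atz(s,g(*uv),0.008))
print("cork top",atz(t,f(142,187),.006),"scene",atz(s,g(130,458),.006))
E
```

```text
white (array([ 0.4508, -0.3055,  0.0811]), [0.0038, 0.0038])
wood (array([ 0.4798, -0.236 ,  0.073 ]), [0.0009, 0.0009])
racked (array([0.4446, 0.0526, 0.0706]), [0.0036, 0.0036])
rack (array([0.4474, 0.102 , 0.0011]), [0.0045, 0.0045])
gap top z82 [0.46   0.1347 0.082 ]
rA [0.5309 0.1658 0.008 ]
rB [ 0.4793 -0.0117  0.008 ]
rC [0.3708 0.019  0.008 ]
rD [0.4225 0.1977 0.008 ]
sA [ 0.5468 -0.1866  0.008 ]
sD [ 0.4406 -0.1522  0.008 ]
sC [ 0.385  -0.3307  0.008 ]
scene rack corners
[0.5229 0.1776 0.008 ]
[0.4214 0.2003 0.008 ]
[0.367  0.0299 0.008 ]
cork top [0.4636 0.1359 0.006 ] scene [0.4685 0.1369 0.006 ]
```

```bash
cat >> h.py <<'E'
from scipy.spatial.transform import Rotation as Rn
def quat(z,y):
    z=z/np.linalg.norm(z); y=y-z*(y@z); y/=np.linalg.norm(y)
    return Rn.from_matrix(np.column_stack([np.cross(y,z),y,z])).as_quat()
E
python3 - <<'E'
from h import *
np.set_printoptions(precision=4,suppress=True)
K,T=cam("wrist"); o=-T[:3,:3].T@T[:3,3]
R=Rn.from_quat(read_tcp_rot()).as_matrix()
print("cam in tool",R.T@(o-read_eef_pos()), "fwd in tool",R.T@T[2,:3])
yp=np.array([.297,.955,0]); q=quat(np.array([0,0,-1.]),-yp)
# put camera looking at stand: place TCP
for i,P in enumerate([[0.40,-0.28,0.34],[0.40,-0.36,0.34]]):
    print(inverse_kinematics(P,q))
    move_ptp(P,q); pause(.2)
    K,T=cam("wrist"); im=read_camera("wrist"); cv2.imwrite(f"pics/w{i}.png",im[:,:,::-1]); np.savez(f"w{i}.npz",K=K,T=T)
    for n in ["white_plate_c","wood_plate_c"]: print(n,tip_of("wrist",n))
print(read_time_s(),read_eef_pos())
E
```

```text
cam in tool [ 0.0754  0.0006 -0.1468] fwd in tool [-0.2991 -0.0004  0.9542]
[ 0.662  -0.0033 -0.1351  1.8226 -0.0005  1.3223 -1.3453]
white_plate_c [{'at': [264.7, 118.9], 'confidence': 0.79}]
wood_plate_c [{'at': [206.2, 116.8], 'confidence': 0.97}]
[ 0.7195  0.0944 -0.068   1.7204  0.0066  1.327  -1.2221]
white_plate_c [{'at': [212.3, 136.9], 'confidence': 0.59}]
wood_plate_c [{'at': [155.7, 136.1], 'confidence': 0.92}]
3.5083 [ 0.4005 -0.359   0.3402]
```

View pics/w0.png

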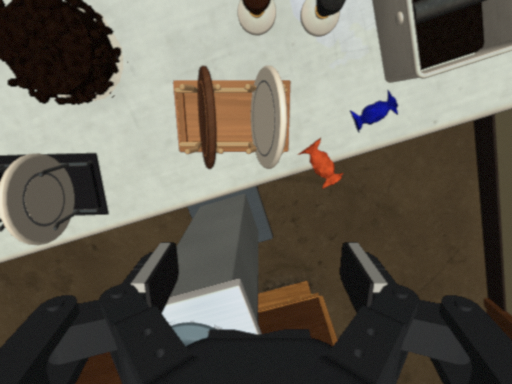

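View pics/w1.png

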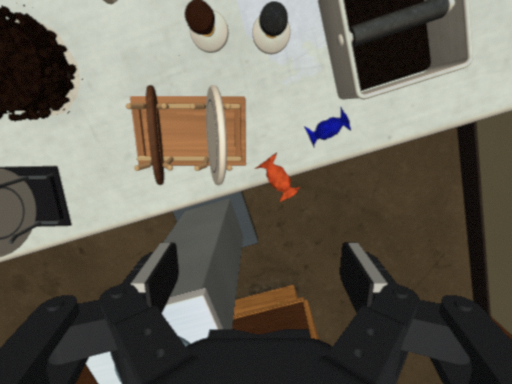

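Run:
```python
from h import *
np.set_printoptions(precision=4,suppress=True)
w=[(np.load(f"w{i}.npz")["K"],np.load(f"w{i}.npz")["T"]) for i in (0,1)]
s,t=cam("scene"),cam("top")
print("white",tri([(w[0],[264.7,118.9]),(w[1],[212.3,136.9])]),tri([(w[0],[264.7,118.9]),(w[1],[212.3,136.9]),(s,[306.7,154.9]),(t,[354.8,188.7])]))
print("wood",tri([(w[0],[206.2,116.8]),(w[1],[155.7,136.1])]))
```

```text
white (array([ 0.4517, -0.307 ,  0.0903]), [0.0001, 0.0001]) (array([ 0.4511, -0.306 ,  0.0809]), [0.0011, 0.0007, 0.0038, 0.0038])
wood (array([ 0.4772, -0.2311,  0.0894]), [0.0012, 0.0012])
```

The wrist views show the white plate's narrow ellipse, about (252–290, 66–167) in w0 and (207–228, 86–184) in w1. It leans right. I'll fit the full disc pose to the outline edges in all four views.

```bash
cat > fit.py <<'E'
from h import *
from scipy.optimize import minimize
def hull(c,C,n,N=120,r=.07,h=.005):
    n=n/np.linalg.norm(n); a=np.cross(n,[1,0,0]);a/=np.linalg.norm(a);b=np.cross(n,a)
    th=np.linspace(0,2*np.pi,180,endpoint=False)
    ring=C+r*(np.outer(np.cos(th),a)+np.outer(np.sin(th),b))
    p=proj(c,np.vstack([ring+h*n,ring-h*n])).astype(np.float32)
    H=cv2.convexHull(p)[:,0]; H=np.vstack([H,H[:1]])
    d=np.r_[0,np.cumsum(np.linalg.norm(np.diff(H,axis=0),axis=1))]
    q=np.linspace(0,d[-1],N,endpoint=False)
    return np.column_stack([np.interp(q,d,H[:,0]),np.interp(q,d,H[:,1])])
def gradim(f,sig):
    im=cv2.GaussianBlur(cv2.imread(f).astype(np.float32),(0,0),sig)
    g=np.zeros(im.shape[:2],np.float32)
    for k in range(3):
        gx=cv2.Sobel(im[:,:,k],cv2.CV_32F,1,0);gy=cv2.Sobel(im[:,:,k],cv2.CV_32F,0,1)
        g=np.maximum(g,np.hypot(gx,gy))
    return np.minimum(g,np.percentile(g,97))/np.percentile(g,97)
def fitdisc(views,C0,yaw0,tilt0):
    # axis: yaw about z of y-axis (axis=( -sin,cos)), tilt: top leaning toward -axis
    def axis(yaw,t):
        y=np.array([-np.sin(yaw),np.cos(yaw),0]); return y*np.cos(t)+np.array([0,0,np.sin(t)])
    x=np.r_[C0,yaw0,tilt0]; sc=np.array([.01,.01,.01,.1,.1])
    for sig in (2.5,1.5,1.0):
        G=[(c,gradim(f,sig)) for c,f in views]
        def cost(v):
            xx=x0+v*sc; s=0
            for c,g in G:
                p=hull(c,xx[:3],axis(*xx[3:]))
                s-=cv2.remap(g,p[:,0].astype(np.float32),p[:,1].astype(np.float32),cv2.INTER_LINEAR).mean()
            return s
        x0=x.copy(); sim=np.vstack([np.zeros(5),np.eye(5)*(.8 if sig>2 else .4)])
        r=minimize(cost,np.zeros(5),method="Nelder-Mead",options=dict(initial_simplex=sim,maxiter=600,xatol=1e-3,fatol=1e-5))
        x=x0+r.x*sc; print(sig,x[:3].round(4),np.degrees(x[3:]).round(2),round(r.fun/len(views),3))
    return x,axis(*x[3:])
def draw(f,c,C,n,out,box,k):
    im=cv2.imread(f); x0,y0,x1,y1=box
    im=cv2.resize(im[y0:y1,x0:x1],None,fx=k,fy=k,interpolation=cv2.INTER_CUBIC)
    for p in (hull(c,C,n)-[x0,y0]+.5)*k: cv2.circle(im,(int(p[0]),int(p[1])),1,(0,255,0),-1)
    return im
E
python3 - <<'E'
from fit import *
s,t=cam("scene"),cam("top")
w=[(np.load(f"w{i}.npz")["K"],np.load(f"w{i}.npz")["T"]) for i in (0,1)]
V=[(s,"pics/scene0.png"),(t,"pics/top0.png"),(w[0],"pics/w0.png"),(w[1],"pics/w1.png")]
C,n=None,None
x,n=fitdisc(V,np.array([.451,-.306,.082]),np.radians(-17),np.radians(17)); C=x[:3]
np.savez("white.npz",C=C,n=n,x=x)
# wrist only / fixed only for agreement
fitdisc(V[2:],C,x[3],x[4]); fitdisc(V[:2],C,x[3],x[4])
u=np.cross([1,0,0],[0,1,0]).astype(float); u=u-n*(u@n);u/=np.linalg.norm(u)
print("top",C+.07*u, "u",u)
a=draw("pics/scene0.png",s,C,n,0,(260,110,350,200),4); b=draw("pics/top0.png",t,C,n,0,(310,140,400,230),4)
c=draw("pics/w0.png",w[0],C,n,0,(190,45,320,175),360/130);d=draw("pics/w1.png",w[1],C,n,0,(140,65,270,195),360/130)
f=lambda z:cv2.resize(z,(300,300))
cv2.imwrite("pics/fitw.png",np.vstack([np.hstack([f(a),f(b)]),np.hstack([f(c),f(d)])]))
E
```

```text
2.5 [ 0.4498 -0.3034  0.0787] [-16.05  11.46] -0.475
1.5 [ 0.4506 -0.3039  0.079 ] [-16.08  11.49] -0.506
1.0 [ 0.451  -0.304   0.0791] [-16.07  11.48] -0.52
2.5 [ 0.4504 -0.3034  0.0751] [-15.87  11.58] -0.511
1.5 [ 0.4507 -0.3036  0.076 ] [-15.69  11.78] -0.554
1.0 [ 0.4509 -0.3039  0.0767] [-15.6  11.7] -0.57
2.5 [ 0.4488 -0.3017  0.0823] [-17.69  11.6 ] -0.447
1.5 [ 0.4486 -0.3026  0.0809] [-19.21  11.12] -0.477
1.0 [ 0.4486 -0.3027  0.0802] [-19.87  11.53] -0.495
top [ 0.44712463 -0.31740551  0.14774591] u [-0.05505776 -0.19118488  0.98000866]
```

View pics/fitw.png

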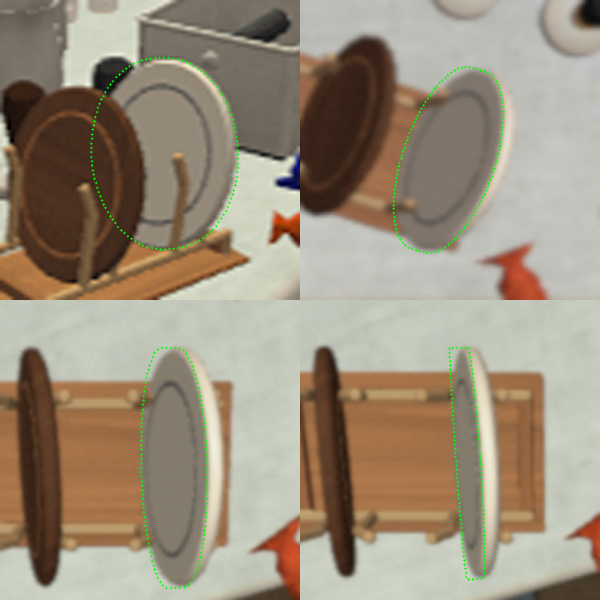

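The fit locked onto the edge between the face and the lit rim, and left out the bright rim. I'll refit from a better starting point with compressed gradients.

```bash
sed -i 's/return np.minimum(g,np.percentile(g,97)).*/m=np.percentile(g,80); return g\/(g+m)/' fit.py
cat > runfit.py <<'E'
from fit import *
s,t=cam("scene"),cam("top")
w=[(np.load(f"w{i}.npz")["K"],np.load(f"w{i}.npz")["T"]) for i in (0,1)]
V=[(s,"pics/scene0.png"),(t,"pics/top0.png"),(w[0],"pics/w0.png"),(w[1],"pics/w1.png")]
x,n=fitdisc(V,np.array([.452,-.312,.080]),np.radians(-17),np.radians(17)); C=x[:3]
np.savez("white.npz",C=C,n=n,x=x)
fitdisc(V[2:],C,x[3],x[4]); fitdisc(V[:2],C,x[3],x[4])
u=np.array([0,0,1.]); u=u-n*(u@n);u/=np.linalg.norm(u)
print("top",C+.07*u, "u",u)
a=draw("pics/scene0.png",s,C,n,0,(260,110,350,200),4); b=draw("pics/top0.png",t,C,n,0,(310,140,400,230),4)
c=draw("pics/w0.png",w[0],C,n,0,(190,45,320,175),360/130);d=draw("pics/w1.png",w[1],C,n,0,(140,65,270,195),360/130)
f=lambda z:cv2.resize(z,(300,300))
cv2.imwrite("pics/fitw2.png",np.vstack([np.hstack([f(a),f(b)]),np.hstack([f(c),f(d)])]))
E
python3 runfit.py
```

```text
2.5 [ 0.4499 -0.3035  0.0784] [-16.39  11.49] -0.57
1.5 [ 0.4503 -0.304   0.0789] [-16.4   11.44] -0.636
1.0 [ 0.4503 -0.304   0.0788] [-16.74  11.29] -0.669
2.5 [ 0.45   -0.303   0.0732] [-15.97  11.55] -0.645
1.5 [ 0.4499 -0.3034  0.0733] [-16.23  11.66] -0.719
1.0 [ 0.45   -0.3035  0.0729] [-16.34  11.71] -0.75
2.5 [ 0.449  -0.3023  0.0808] [-17.22  12.15] -0.499
1.5 [ 0.45   -0.3034  0.08  ] [-17.65  11.73] -0.561
1.0 [ 0.4491 -0.304   0.0804] [-19.58  10.5 ] -0.601
top [ 0.44639084 -0.31715752  0.14748053] u [-0.05639787 -0.18749937  0.98064431]
```

View pics/fitw2.png

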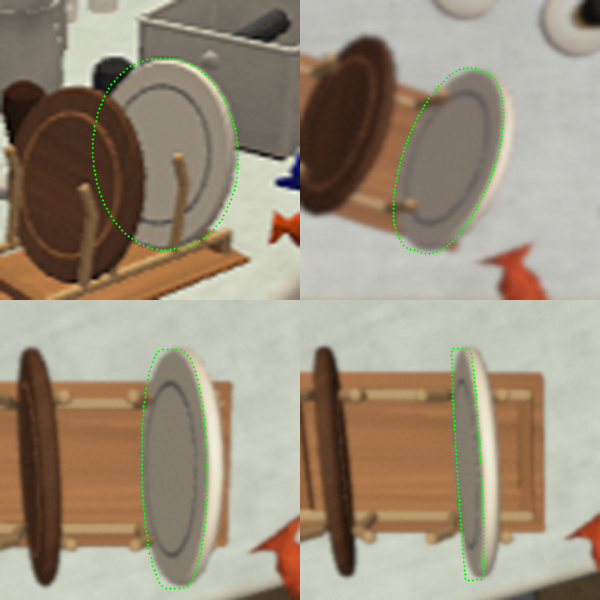

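The pale rim against the pale worktop gives too little edge. I'll fit to the silhouette extents I can read in the enlarged crops.

```bash
cat > ext.py <<'E'
from fit import *
from scipy.optimize import least_squares
s,t=cam("scene"),cam("top")
w=[(np.load(f"w{i}.npz")["K"],np.load(f"w{i}.npz")["T"]) for i in (0,1)]
a=90/300; b=130/300; nan=np.nan
E=[(s,[nan,110+57*a,260+238*a,110+249*a]),(t,[310+94*a,140+67*a,310+214*a,140+253*a]),
   (w[0],[190+141*b,45+47*b,190+222*b,45+288*b]),(w[1],[140+151*b,65+46*b,140+198*b,65+281*b])]
def ax(yaw,t):
    y=np.array([-np.sin(yaw),np.cos(yaw),0]); return y*np.cos(t)+np.array([0,0,np.sin(t)])
def res(v):
    r=[]
    for c,e in E:
        p=hull(c,v[:3],ax(*v[3:]),N=400)+.5
        q=np.r_[p.min(0),p.max(0)]-e; r+=[z for z in q if np.isfinite(z)]
    return np.array(r)
r=least_squares(res,[.451,-.308,.08,-.29,.3],x_scale=[.01,.01,.01,.1,.1],diff_step=1e-3,loss="soft_l1")
x=r.x; n=ax(*x[3:]); C=x[:3]; print(C.round(4),np.degrees(x[3:]),res(x).round(1))
np.savez("white.npz",C=C,n=n,x=x)
u=np.array([0,0,1.]); u=u-n*(u@n);u/=np.linalg.norm(u)
print("top",C+.07*u,"u",u)
A=draw("pics/scene0.png",s,C,n,0,(260,110,350,200),4); B=draw("pics/top0.png",t,C,n,0,(310,140,400,230),4)
c=draw("pics/w0.png",w[0],C,n,0,(190,45,320,175),360/130);d=draw("pics/w1.png",w[1],C,n,0,(140,65,270,195),360/130)
f=lambda z:cv2.resize(z,(300,300))
cv2.imwrite("pics/fitw3.png",np.vstack([np.hstack([f(A),f(B)]),np.hstack([f(c),f(d)])]))
E
python3 ext.py
```

```text
[ 0.4505 -0.3074  0.0793] [-16.69494733  15.13507107] [-0.2  1.1 -0.4 -0.2  0.2 -0.2  0.2 -0.5 -0.   0.1 -0.1  0.4  0.2 -0.3
 -0.8]
top [ 0.44521988 -0.32487783  0.14689453] u [-0.07500646 -0.25008969  0.96531299]
```

View pics/fitw3.png

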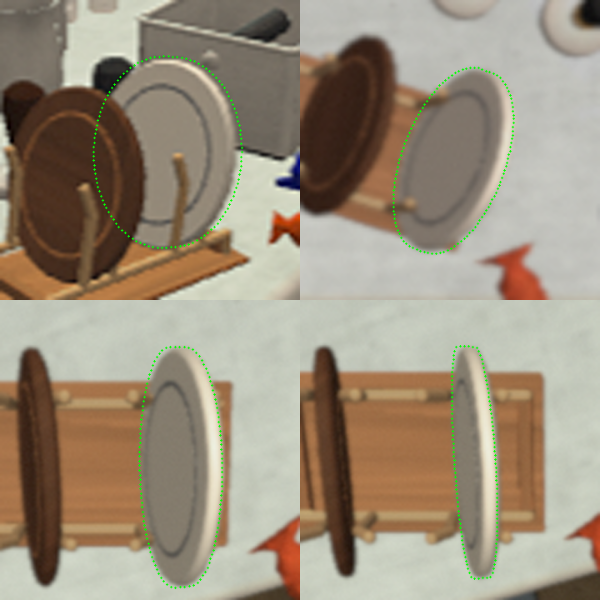

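All four views now agree within about a pixel: lean 15°, top edge 146.9 mm against 147 mm stated. Next is the grasp. I'll also estimate the jar's extent.

Run:
```python
from h import *
np.set_printoptions(precision=4,suppress=True)
t=cam("top")
for uv in [(215,93),(290,93),(253,55),(253,130)]: print("jar z.3",atz(t,uv,.3))
print("bean front z.1",atz(t,(253,146),.1))
d=np.load("white.npz");C=d["C"];n=d["n"]
ya=np.array([0,0,1.]);u=ya-n*n[2];u/=np.linalg.norm(u)
q=quat(-u,-n); G=C+.047*u
print("G",G,"q",q)
move_gripper(.06,20)
move_ptp(G+.11*u,q)
print(read_qpos())
movel(G+.045*u,q,speed=.15)
im=read_camera("wrist");cv2.imwrite("pics/pre.png",im[:,:,::-1])
print(read_time_s(),read_eef_pos(),read_ft_force(),read_finger_gap())
```

```text
jar z.3 [0.614  0.0156 0.3   ]
jar z.3 [ 0.6147 -0.129   0.3   ]
jar z.3 [ 0.6901 -0.0574  0.3   ]
jar z.3 [ 0.5419 -0.0578  0.3   ]
bean front z.1 [ 0.5489 -0.0582  0.1   ]
G [ 0.4469 -0.3191  0.1247] q [ 0.9808 -0.1439  0.0191 -0.1303]
[ 0.7772  0.2917 -0.0525  1.7373 -0.2368  1.2359 -1.0447]
5.05 [ 0.4448 -0.3315  0.1704] [0.2534 0.1909 0.0729] 0.06009205635801349
```

View pics/pre.png

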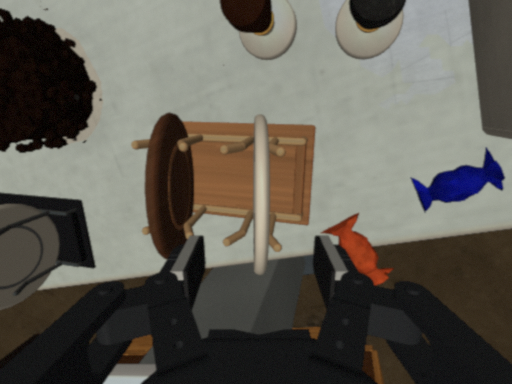

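The plate is edge-on at column 261, midway between the fingers at about 262, and the left finger clears the wooden plate. I'll descend and grip.

Run:
```python
from h import *
np.set_printoptions(precision=4,suppress=True)
d=np.load("white.npz");C=d["C"];n=d["n"]
u=np.array([0,0,1.])-n*n[2];u/=np.linalg.norm(u)
q=quat(-u,-n); G=C+.047*u
movel(G,q,speed=.1); print(read_ft_force())
move_gripper(0.0,60); print("gap",read_finger_gap(),read_ft_force(),read_eef_pos())
movel(G+.02*u,q,speed=.08); print("gap",read_finger_gap(),read_ft_force())
movel(G+.125*u,q,speed=.15); print("gap",read_finger_gap(),read_ft_force(),read_time_s())
for n_ in ("wrist","scene"):
    im=read_camera(n_);cv2.imwrite(f"pics/lift_{n_}.png",im[:,:,::-1])
```

```text
[0.9661 0.0187 0.0569]
gap 0.00796988881569625 [-0.4334 -0.8532  1.6076] [ 0.4473 -0.3196  0.1253]
gap 0.008233384219864578 [ 0.4113 -0.4425 -3.6794]
gap 0.008186485670633225 [ 0.4519 -0.6627 -3.3858] 7.4167
```

View pics/lift_wrist.png

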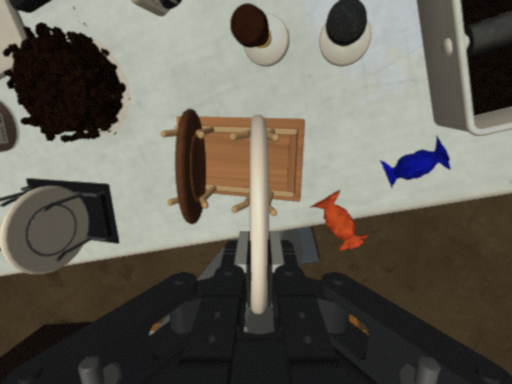

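View pics/lift_scene.png

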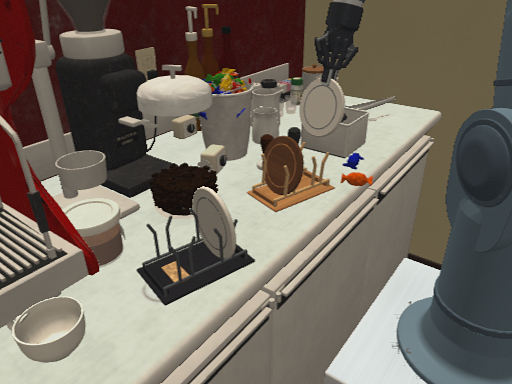

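Held: the gap is about 8 mm, the weight about 3.4 N, and the plate is clear of the stand. I'll carry it on the robot's side and photograph the rack with the wrist camera from two places.

```bash
python3 - <<'E'
from h import *
np.set_printoptions(precision=4,suppress=True)
q=quat(np.array([0,0,-1.]),-np.array([.278,.961,0]))
movel([.415,-.33,.31],q,speed=.15)
print(read_time_s(),read_qpos())
movel([.40,.02,.31],q,speed=.22)
i=0
def shot(i):
    pause(.2); K,T=cam("wrist"); im=read_camera("wrist"); cv2.imwrite(f"pics/r{i}.png",im[:,:,::-1]); np.savez(f"r{i}.npz",K=K,T=T)
    for n in ["free_gap","wire_rack","racked_plate_c"]: print(n,tip_of("wrist",n)[:2])
shot(0)
movel([.40,.19,.31],q,speed=.2); shot(1)
for n in ("scene","top"):
    im=read_camera(n);cv2.imwrite(f"pics/carry_{n}.png",im[:,:,::-1])
print(read_time_s(),read_eef_pos(),read_finger_gap())
E
python3 - <<'E'
import cv2,numpy as np
a=[cv2.imread(f"pics/r{i}.png") for i in (0,1)]
E
```

```text
8.1417 [ 0.6626  0.0961 -0.0729  1.7819  0.0069  1.2654 -1.2643]
free_gap [{'at': [159.3, 144.4], 'confidence': 0.8}]
wire_rack [{'at': [201.1, 135.2], 'confidence': 0.56}]
racked_plate_c [{'at': [226.3, 142.6], 'confidence': 0.89}]
free_gap [{'at': [282.4, 105.0], 'confidence': 0.78}]
wire_rack [{'at': [303.5, 104.0], 'confidence': 0.69}]
racked_plate_c [{'at': [350.1, 104.8], 'confidence': 0.68}]
11.7833 [0.4001 0.1898 0.31  ] 0.008266594060115713
```

View pics/r0.png

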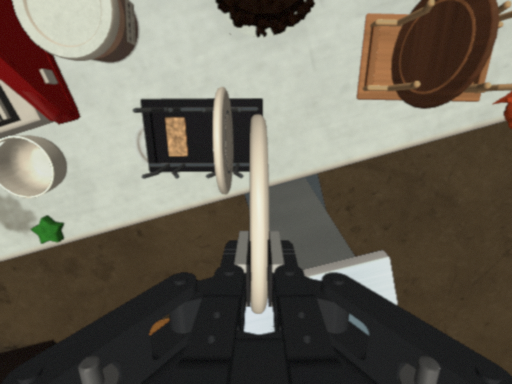

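View pics/r1.png

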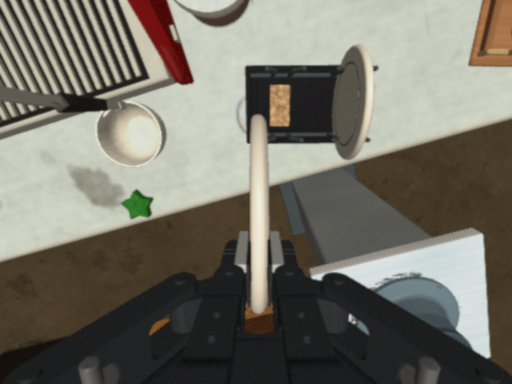

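View pics/carry_scene.png

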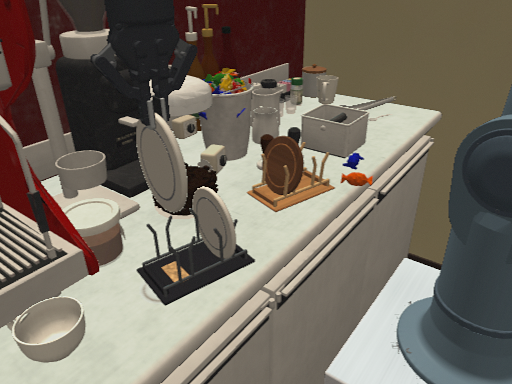

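The rack lines up with the wrist image axes, so the yaw is right. The cork pad is at (177,137) in r0 and (280,105) in r1. I'll enlarge both to read the tines.

Run:
```python
import cv2,numpy as np
a=cv2.imread("pics/r0.png")[85:195,125:275]; b=cv2.imread("pics/r1.png")[55:155,235:385]
cv2.imwrite("pics/r0b.png",cv2.resize(a,None,fx=5,fy=5,interpolation=cv2.INTER_CUBIC))
cv2.imwrite("pics/r1b.png",cv2.resize(b,None,fx=5,fy=5,interpolation=cv2.INTER_CUBIC))
```

```text
(no output)
```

View pics/r0b.png

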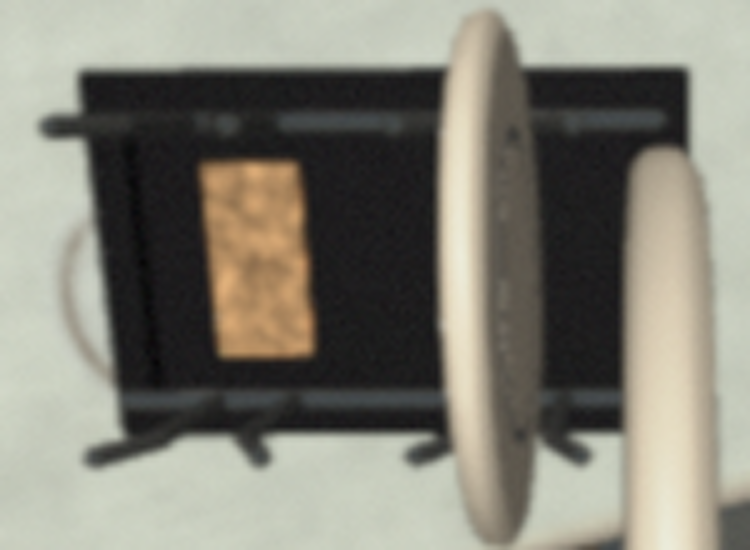

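View pics/r1b.png

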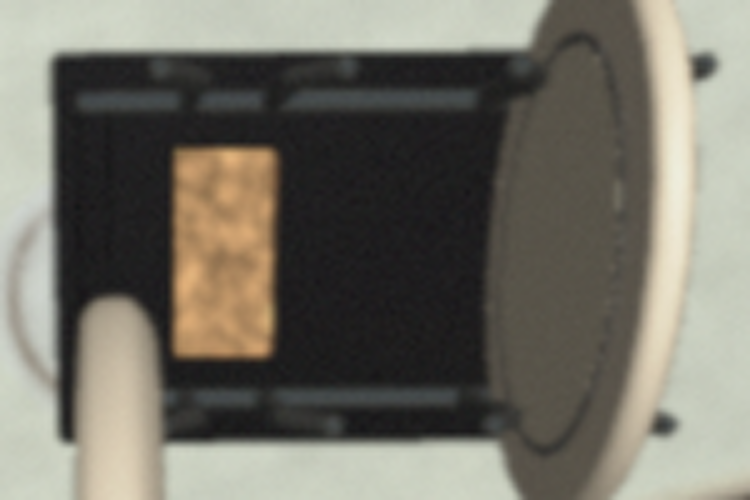

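```bash
cat > rack.py <<'E'
from h import *
from scipy.optimize import least_squares
np.set_printoptions(precision=4,suppress=True)
L=lambda f:(np.load(f)["K"],np.load(f)["T"])
r0,r1=L("r0.npz"),L("r1.npz"); s,t=cam("scene"),cam("top")
m0=lambda p:(125+p[0]/5-.5,85+p[1]/5-.5); m1=lambda p:(235+p[0]/5-.5,55+p[1]/5-.5)
Y=.0425;f=.022;O=[]
def add(c,m,uv,X,k): O.append((c,m(uv),np.array(X),k))
Tn=lambda sx,g,o:[sx*.042,g*Y+o*f,.098]
for uv,X in [((45,127),Tn(1,1,1)),((95,457),Tn(-1,1,1)),((263,457),Tn(-1,1,-1)),((415,455),Tn(-1,-1,1)),((582,455),Tn(-1,-1,-1))]: add(r0,m0,uv,X,0)
for uv,X in [((160,68),Tn(1,1,1)),((345,67),Tn(1,1,-1)),((333,424),Tn(-1,1,-1)),((522,68),Tn(1,-1,1)),((706,66),Tn(1,-1,-1)),((665,423),Tn(-1,-1,-1)),((505,418),Tn(-1,-1,1))]: add(r1,m1,uv,X,0)
for uv,X in [((82,72),[.058,.095,0]),((687,70),[.058,-.095,0]),((125,432),[-.058,.095,0])]: add(r0,m0,uv,X,1)
for uv,X in [((55,57),[.058,.095,0]),((62,438),[-.058,.095,0])]: add(r1,m1,uv,X,1)
add(r0,m0,(258,258),[0,Y,0],2); add(r1,m1,(224,252),[0,Y,0],2)
def W(v,X,k):
    c,s_=np.cos(v[2]),np.sin(v[2]); z=X[2]+(0,v[3],v[4])[k]
    return np.array([v[0]+c*X[0]-s_*X[1],v[1]+s_*X[0]+c*X[1],z])
def res(v,O=O): return np.concatenate([proj(c,W(v,X,k))[0]-uv for c,uv,X,k in O])
v=least_squares(res,[.451,.093,-.28,.008,.01],x_scale=[.01,.01,.1,.01,.01],loss="soft_l1").x
print(v,np.degrees(v[2])); print(res(v).reshape(-1,2).round(1).tolist())
G=W(v,np.array([0,Y,.082]),0); print("gap",G)
print("det gap tri",tri([(r0,[159.3,144.4]),(r1,[282.4,105])]))
print("racked tri",tri([(r0,[226.3,142.6]),(r1,[350.1,104.8])]),"expect",W(v,np.array([0,-Y,.082]),0))
np.savez("rack.npz",v=v,G=G)
E
python3 rack.py
```

```text
[ 0.4521  0.0951 -0.2766 -0.0025  0.0082] -15.850465719663287
[[1.1, -0.1], [-0.0, 0.1], [-0.4, -0.2], [0.1, 0.0], [-0.0, -0.2], [0.1, 0.2], [0.3, 0.1], [0.0, 0.4], [-0.4, -0.4], [-0.0, -0.3], [0.4, 0.1], [-2.2, 1.4], [0.1, -0.7], [0.8, -1.1], [0.6, -0.1], [-0.9, -0.6], [-0.7, 0.6], [0.1, 0.3], [-0.0, 0.4]]
gap [0.4637 0.136  0.082 ]
det gap tri (array([0.4631, 0.1374, 0.0855]), [0.0014, 0.0014])
racked tri (array([0.4393, 0.0525, 0.0782]), [0.0007, 0.0007]) expect [0.4405 0.0542 0.082 ]
```

The tine fit has sub-pixel residuals apart from one outlier, and it agrees with the detector to 1.5 mm. Now I'll check where the plate sits in the grip.

Run:
```python
from fit import *
L=lambda f:(np.load(f)["K"],np.load(f)["T"])
r1=L("r1.npz"); s,t=cam("scene"),cam("top")
R=Rn.from_quat(read_tcp_rot()).as_matrix(); P=np.array(read_eef_pos()); n=R[:,1]; C=P+.047*R[:,2]
print(P,C)
for nm,c in (("r1",r1),("scene",s),("top",t)):
    for dx,dz in ((0,0),(.005,0),(0,.005)):
        h=hull(c,C+dx*R[:,0]+dz*R[:,2],n,N=400); print(nm,dx,dz,h.min(0).round(1),h.max(0).round(1))
a=draw("pics/r1.png",r1,C,n,0,(200,90,330,190),3)
b=draw("pics/carry_scene.png",s,C,n,0,(110,90,220,220),3)
c=draw("pics/carry_top.png",t,C,n,0,(110,130,220,230),3)
f=lambda z:cv2.resize(z,None,fx=380/z.shape[0],fy=380/z.shape[0])
cv2.imwrite("pics/held.png",np.hstack([cv2.resize(a,(260,300)),cv2.resize(b,(270,300)),cv2.resize(c,(270,300))]))
```

```text
[0.40005113 0.18981221 0.31002478] [0.40005546 0.18980934 0.26302478]
r1 0 0 [244.4 115.1] [264.7 315.3]
r1 0.005 0 [244.2 107.3] [264.7 308.9]
r1 0 0.005 [244.9 114.8] [264.5 309.9]
scene 0 0 [134.9 107.7] [190.1 210.9]
scene 0.005 0 [133.5 106.8] [188.1 209.4]
scene 0 0.005 [135.4 111.4] [190.4 214. ]
top 0 0 [107.4 169.8] [143.9 239.9]
top 0.005 0 [108.3 167.3] [144.6 237.4]
top 0 0.005 [108.4 170.1] [144.5 239.7]
```

View pics/held.png

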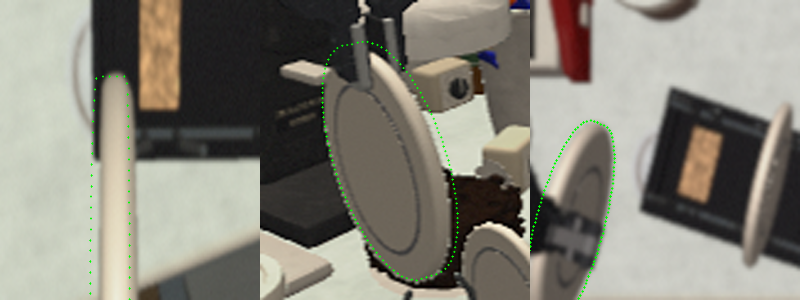

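The predicted outline matches the held plate: top rim at row 115 as observed, offset 1–2 mm at most. I'll move above the gap, look again, then lower.

Run:
```python
from h import *
np.set_printoptions(precision=4,suppress=True)
d=np.load("rack.npz");G=d["G"];v=d["v"]
yr=np.array([-np.sin(v[2]),np.cos(v[2]),0]); q=quat(np.array([0,0,-1.]),-yr)
movel([G[0],G[1],.31],q,speed=.15)
movel([G[0],G[1],.228],q,speed=.15); pause(.2)
print(read_time_s(),read_eef_pos(),G,read_ft_force(),read_ft_torque())
ims=[]
for n in ("scene","top","wrist"):
    ims.append(read_camera(n)[:,:,::-1])
cv2.imwrite("pics/ab.png",np.hstack([cv2.resize(ims[0][110:310,120:270],(450,600),interpolation=cv2.INTER_CUBIC),np.vstack([cv2.resize(ims[1][140:240,140:257],(350,300),interpolation=cv2.INTER_CUBIC),cv2.resize(ims[2][50:200,170:345],(350,300),interpolation=cv2.INTER_CUBIC)])]))
```

```text
13.3917 [0.4647 0.1364 0.2294] [0.4637 0.136  0.082 ] [ 0.8827 -0.2431 -2.4921] [-0.0523  0.0026 -0.0189]
```

View pics/ab.png

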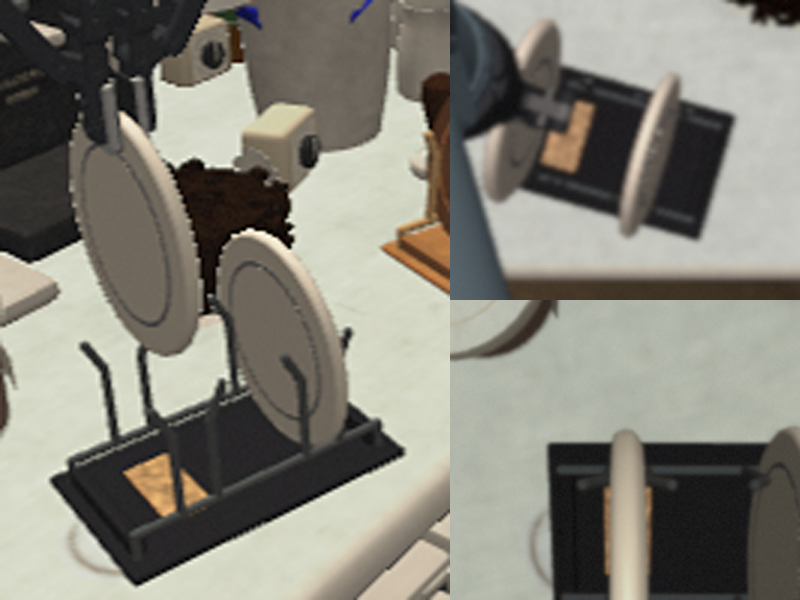

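The plate sits midway between the tine tops in the wrist view: 628 against tips at 592 and 668. I'll lower it while watching the force.

Run:
```python
from h import *
np.set_printoptions(precision=4,suppress=True)
d=np.load("rack.npz");G=d["G"];v=d["v"]
yr=np.array([-np.sin(v[2]),np.cos(v[2]),0]); q=quat(np.array([0,0,-1.]),-yr)
for z in (.19,.16,.14):
    movel([G[0],G[1],z],q,speed=.1); print(z,read_eef_pos(),read_ft_force())
f0=read_ft_force()[2]; z=.14
while z>.121:
    z-=.002; movel([G[0],G[1],z],q,speed=.03); pause(.1); f=read_ft_force(); print(round(z,3),read_eef_pos()[2].round(4),np.array(f).round(1))
    if f[2]-f0>5: break
print(read_time_s(),read_finger_gap())
ims=[]
for n in ("scene","wrist"): ims.append(read_camera(n)[:,:,::-1])
cv2.imwrite("pics/down.png",np.hstack([cv2.resize(ims[0][110:310,120:270],(400,533),interpolation=cv2.INTER_CUBIC),cv2.resize(ims[1][50:250,170:320],(400,533),interpolation=cv2.INTER_CUBIC)]))
```

```text
0.19 [0.4637 0.1361 0.1899] [ 1.1824  0.6659 -2.958 ]
0.16 [0.4637 0.1361 0.1601] [ 0.0497  0.1563 -3.1433]
0.14 [0.4634 0.1359 0.1399] [ 0.4651 -0.8094 -2.4304]
0.138 0.1384 [ 1.1 -0.1 -3.3]
0.136 0.136 [ 0.3  0.6 -2.4]
0.134 0.1339 [-1.3  0.  -2.1]
0.132 0.1319 [ 0.1  0.2 -2.5]
0.13 0.13 [ 0.5 -0.1 -2.5]
0.128 0.1284 [-0.1  0.5  2.1]
0.126 0.1279 [-3.9 -1.1 10. ]
17.325 0.008042095323968948
```

View pics/down.png

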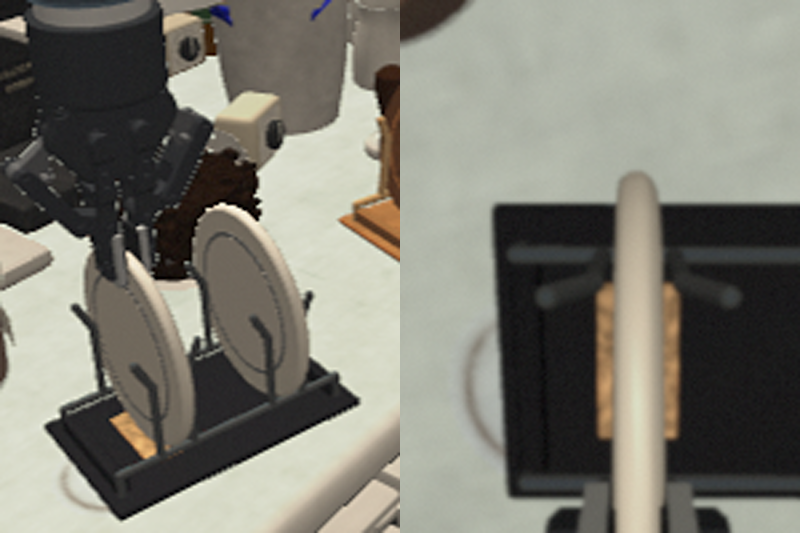

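Contact came at TCP z = 0.128 (expected 0.129), with +12 N, and the plate is between the tines on the rails. I'll relax the press slightly, release and retreat.

Run:
```python
from h import *
np.set_printoptions(precision=4,suppress=True)
d=np.load("rack.npz");G=d["G"];v=d["v"]
yr=np.array([-np.sin(v[2]),np.cos(v[2]),0]); q=quat(np.array([0,0,-1.]),-yr)
movel([G[0],G[1],.1275],q,speed=.03); pause(.1); print(read_ft_force())
move_gripper(.035,20); pause(.3); print(read_finger_gap(),read_ft_force())
movel([G[0],G[1],.24],q,speed=.12)
movel([.38,.13,.32],q,speed=.2); pause(.3)
print(read_time_s(),read_ft_force(),read_eef_pos())
ims=[]
K,T=cam("wrist"); np.savez("f.npz",K=K,T=T)
for n in ("scene","top","wrist"):
    im=read_camera(n)[:,:,::-1]; ims.append(im); cv2.imwrite(f"pics/fin_{n}.png",im)
    for o in ("white_plate_c","racked_plate_c","wood_plate_c"): print(n,o,[(k["at"],round(k["confidence"],2)) for k in tip_of(n,o)[:3]])
```

```text
[-1.4182 -0.1165  5.3754]
0.03470754512390956 [-0.7072 -0.1923  0.0947]
20.575 [-0.1138 -0.1603  0.0281] [0.38   0.1299 0.3192]
scene white_plate_c [([170.6, 236.1], 0.79)]
scene racked_plate_c [([215.2, 224.7], 0.82)]
scene wood_plate_c [([283.0, 165.5], 0.6)]
top white_plate_c [([174.3, 182.9], 0.84)]
top racked_plate_c [([205.7, 190.3], 0.6)]
top wood_plate_c [([322.0, 178.5], 0.6)]
wrist white_plate_c []
wrist racked_plate_c [([303.5, 103.4], 0.73)]
wrist wood_plate_c [([304.0, 103.0], 0.51)]
```

View pics/fin_scene.png

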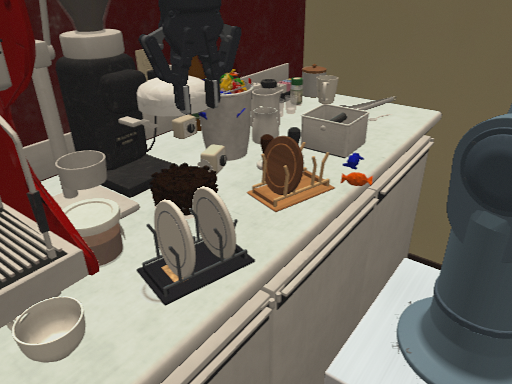

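View pics/fin_wrist.png

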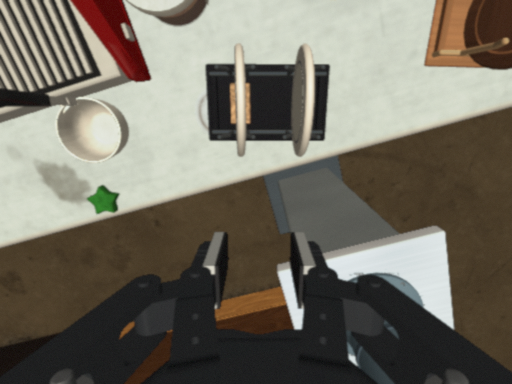

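The plate stands upright in the free gap (wrist view about cols 234–246, rows 43–157), and the other plates look unmoved. One numeric check, then I'll hand in.

Run:
```python
from fit import *
np.set_printoptions(precision=4,suppress=True)
s,t=cam("scene"),cam("top"); f=(np.load("f.npz")["K"],np.load("f.npz")["T"])
d=np.load("rack.npz");G=d["G"];v=d["v"]; y=np.array([-np.sin(v[2]),np.cos(v[2]),0]);x=np.array([y[1],-y[0],0])
p,e=tri([(s,[170.6,236.1]),(t,[174.3,182.9])]); print(p,e,"in gap frame",(p-G)@x,(p-G)@y,p[2]-.082)
print("wood",tri([(s,[283.0,165.5]),(t,[322,178.5])])[0],"racked",tri([(s,[215.2,224.7]),(t,[205.7,190.3])])[0])
h=hull(f,G,y); print("pred wrist",h.min(0),h.max(0))
for n in ("scene","top"):
    a=cv2.imread(f"pics/{n}0.png").astype(int);b=cv2.imread(f"pics/fin_{n}.png").astype(int)
    box=dict(scene=(slice(140,195),slice(262,303)),top=(slice(148,205),slice(308,340)))[n]
    print(n,"wood region mean diff",np.abs(a-b)[box].mean())
sign_off(); print(read_time_s())
```

```text
[0.4627 0.1353 0.0834] [0.0032, 0.0032] in gap frame -0.0007607434544487828 -0.000996086385422988 0.0013805307031174996
wood [ 0.4734 -0.2282  0.0758] racked [0.4406 0.0555 0.0734]
pred wrist [225.8789  41.6111] [242.8383 156.2476]
scene wood region mean diff 3.0319290465631927
top wood region mean diff 3.48921783625731
the job is handed in; nothing more can be done
the job is handed in; nothing more can be done
```

The white plate now stands upright in the rack's free gap, and I've handed the job in at about 21 s of the 48 s allowed; no verdict is reported.

I pinched the plate near its top edge, lifted it along its lean and carried it past the jar on the robot's side. I lowered it until the rails took the load: contact came at TCP height 0.128 m against 0.129 m predicted. I then opened the fingers and moved clear.

**Seated position:** from the scene and top cameras, the plate's centre is about 1 mm off along the gap, 1 mm across it and 1.4 mm in height. The wrist force read near zero after release.

**Wrist view:** the outline extents agreed within about 2 px in rows. In columns the plate showed roughly 3–8 px to the right of the prediction. I put that down to a slight lean in the 18 mm gap or to the rounded rim, and did not look into it further.

**Other plates:** the final pictures show both still in place. The detector positions changed by about 10 mm for the wooden plate and 6 mm for the racked one. I take that as detector scatter, since the pixels around the wooden plate barely changed. I made no such pixel check for the racked plate.

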